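# Sort primed nozzles into their colour dishes on the airbrush bench

### The arm

A 6-joint arm with a two-finger parallel gripper is mounted at the origin on the work surface. World frame = base frame: x ahead of the robot, y to its left, z up, the work surface at z = 0. Lengths are in m, angles in rad, forces in N, time in s.
With the tool pointing down it reaches from about 0.35 to 0.975 m from the base axis. Payload 4.9 kg.
Tool frame: the origin (TCP) lies at the very end of the fingers, on their centre line; the grasp point (between the pads) lies 19 mm behind it (ctrl.grasp_offset is the distance from the TCP to the grasp point, in m); z points along the fingers, y is the line along which they close (so a half turn about z gives the same grasp; the last joint's range is limited). The gripper opens to 85 mm and grips with 20 to 120 N. Pads are 22 mm wide; open, the fingers measure 114 mm over their backs; the gripper's body (76 mm by 85 mm) begins 54 mm behind the grasp point. The pads swing forward as they close: fully open they stand 13 mm farther back than shut.
Start: joints at [-1.434, 0.053, 1.613, -0, 1.476, -0.119], TCP at [0.158, -0.605, 0.231] pointing down, gripper open.
Joint ranges: [-3.01, 3.01], [-1.01, 2.22], [0.06, 2.58], [-1.02, 4.17], [0.09, 2.62], [-3.14, 3.14]. Speed limits (rad/s): [2.57, 2.57, 3.14, 3.14, 3.14, 3.14].

### API

Orientations are given as a rotation vector (axis times angle).
In Python, from station import ctrl, optics gives the robot as it stands.
- The arm moves only by the shell command python3 -m handwheel 'ROWS' [OPENING] [FORCE]. ROWS is JSON, a list of rows, each an object of numbers: "tx", "ty", "tz": the shift along the tool's x, y, z in mm; "roll": the turn about the tool's z in rad. A call has 1 to 12 rows; each row shifts and turns the commanded pose from where the row before left it, along the tool's axes as they then stand; what a row does not reach is not made up. A row lasts 1/12 s, in which the tool goes at most 41.7 mm and 7.16 degrees, less where a joint would pass 70% of its speed; a pose out of reach is approached as far as the arm can. A call with a gripper value outside its range is refused whole. OPENING is the finger opening in mm, from 0 to 85.4, set as the call begins (- or left out, the last holds). The fingers move at their own pace and stop on an object; FORCE is the grip in N (left out, the last holds). Time passes only in rows, so rows that do not move let the fingers close. It gives the time, the measured TCP pose, the force, the opening and the grip force at its end, in the units of the state.
- ctrl.get_obs(): the state, without advancing time (a new reading comes with each control period).
- optics.get_image(name): name is "scene" or "top" or "wrist"; returns (picture, depth): 400x640x3 uint8, red, green, blue; 400x640 float32, m along the optical axis (not along the pixel's ray), 0 where there is no reading.
- optics.camera_params(name): a dict with "mtx" (3x3 intrinsics, pixels), "k1" (the pictures are not rectified: a ray, as slopes to the right and down, at radius r is drawn at 1 + k1 r^2 times it, then the intrinsics apply), "extrinsics" (4x4, takes a point from camera to world coordinates); the wrist camera has in their place "tool_from_camera" (4x4, takes a point from camera to tool coordinates, whose origin is the TCP and whose axes are the flange's). Camera axes: x right, y down, z forward; pixel columns grow to the right and rows downward; lengths in m; the calibration is good to about 2 mm. A picture is of the moment at which its call begins: read the wrist's pose just before it. camera_params takes no time and is no camera call.
- ctrl.finish_job(): hands the job in; it is judged then, once.
The state is a dict: "t": time; "q": joint angles; "dq": joint speeds; "effort": joint torques, N m; "tool_pos": TCP position; "tool_rot": TCP orientation; "contact_force": force on the tool from outside, world axes, zero at the start; "wrist_torque": the same for the moment, N m; "opening": finger opening in m; "grip_force": force on a finger pad.
Only numpy, scipy, OpenCV 4.12 (cv2) and the standard library are available. Lean on these libraries where they do the work, as an engineer would, in place of code of your own. Each camera call takes 0.05 s, during which the arm holds its last target. There are 200 camera calls.

### The job

Stand each nozzle that has a coloured collar in the drying dish of the same colour, upright and flat on the dish's floor, without knocking any over. Leave the all-black nozzle, which is still drying, and the amber jar where they stand.

Things in the scene. Friction and masses are not known exactly. Their poses are not given: they have to be found in the camera images.
- nozzle_red: Loose upright dark plastic nozzle, 110 mm tall, 0.1-0.2 kg: ribbed grip part 46 mm in diameter from 50 mm up to the top, smooth 50 mm barrel below (flat round foot), 16 mm inlet stub along its +x to 35 mm from the axis, 30 mm above the foot. The top 14 mm is a red collar around a black bore. Origin: centre of the underside, z up its axis.
- nozzle_yellow: Loose upright dark plastic nozzle, 110 mm tall, 0.1-0.2 kg: ribbed grip part 46 mm in diameter from 50 mm up to the top, smooth 50 mm barrel below (flat round foot), 16 mm inlet stub along its +x to 35 mm from the axis, 30 mm above the foot. The top 14 mm is a yellow collar around a black bore. Origin: centre of the underside, z up its axis.
- nozzle_green: Loose upright dark plastic nozzle, 110 mm tall, 0.1-0.2 kg: ribbed grip part 46 mm in diameter from 50 mm up to the top, smooth 50 mm barrel below (flat round foot), 16 mm inlet stub along its +x to 35 mm from the axis, 30 mm above the foot. The top 14 mm is a green collar around a black bore. Origin: centre of the underside, z up its axis.
- nozzle_white: Loose upright dark plastic nozzle, 110 mm tall, 0.1-0.2 kg: ribbed grip part 46 mm in diameter from 50 mm up to the top, smooth 50 mm barrel below (flat round foot), 16 mm inlet stub along its +x to 35 mm from the axis, 30 mm above the foot. The top 14 mm is a white collar around a black bore. Origin: centre of the underside, z up its axis.
- dish_red: Shallow round red drying dish, fixed to the table, 84 mm outer and 76 mm inner diameter, rim 10 mm above the table, flat inner floor 4 mm above the table. Origin at the centre of its underside, on the table.
- dish_yellow: Shallow round yellow drying dish, fixed to the table, 84 mm outer and 76 mm inner diameter, rim 10 mm above the table, flat inner floor 4 mm above the table. Origin at the centre of its underside, on the table.
- dish_green: Shallow round green drying dish, fixed to the table, 84 mm outer and 76 mm inner diameter, rim 10 mm above the table, flat inner floor 4 mm above the table. Origin at the centre of its underside, on the table.
- dish_white: Shallow round white drying dish, fixed to the table, 84 mm outer and 76 mm inner diameter, rim 10 mm above the table, flat inner floor 4 mm above the table. Origin at the centre of its underside, on the table.
- nozzle_black: Loose upright dark plastic nozzle, 110 mm tall, 0.1-0.2 kg: ribbed grip part 46 mm in diameter from 50 mm up to the top, smooth 50 mm barrel below (flat round foot), 16 mm inlet stub along its +x to 35 mm from the axis, 30 mm above the foot. Same shape, but all black with no coloured collar: its paint is still drying and it stays where it is. Origin: centre of the underside, z up its axis.
- jar: Loose closed amber glass jar with a grey cap, 48 mm in diameter, 75 mm tall; stays where it is. Origin at the centre of its underside.

How it is judged:
By the outcome, as a careful person would: the job done as asked, in the order asked, and still so for the second after the job is handed in, with the robot touching nothing.
It also fails if it takes over 120 s, if anything falls off the work surface, if the arm or the gripper's body presses on something with over 40 N, if the wrist force passes 120 N, or if a joint passes its speed limit or range.

## Working session

There is one attempt and no reset: what is moved stays moved. The work goes in short steps, Python scripts to look and compute and a shell command to move; the robot and the scene stay as the last step left them, time stands still between calls to the robot, and variables do not carry over. Pictures are saved under pics/ and viewed, at most 14 in all, crops included, and the job is handed in when it is done.

```bash
ls; mkdir -p pics; python3 - <<'E'
from station import ctrl, optics
import cv2, numpy as np
o=ctrl.get_obs();print({k:np.round(v,4) for k,v in o.items()},ctrl.grasp_offset)
for n in("scene","top","wrist"):
    im,d=optics.get_image(n);cv2.imwrite(f"pics/{n}0.png",im[:,:,::-1]);p=optics.camera_params(n)
    print(n,{k:np.round(v,4).tolist() for k,v in p.items()})
E
```

```text
pics
{'t': np.float64(0.0), 'q': array([-1.434 ,  0.0534,  1.6143, -0.    ,  1.476 , -0.119 ]), 'dq': array([-0.0016, -0.0003,  0.0005, -0.0001, -0.0006, -0.0001]), 'effort': array([-1.10000e-03, -3.93685e+01, -3.70178e+01, -2.00000e-04,
        7.20000e-03, -0.00000e+00]), 'tool_pos': array([ 0.158, -0.604,  0.23 ]), 'tool_rot': array([-3.1139, -0.4004,  0.    ]), 'contact_force': array([0.1478, 0.4283, 0.0795]), 'wrist_torque': array([-0.0144,  0.046 , -0.0379]), 'grip_force': np.float64(0.0), 'opening': np.float64(0.0855)} 0.0187
scene {'mtx': [[431.5771, 0.0, 318.8141], [0.0, 431.5771, 206.453], [0.0, 0.0, 1.0]], 'k1': -0.1087, 'extrinsics': [[-0.7538, 0.4545, -0.4746, 1.0221], [0.6571, 0.5131, -0.5523, 0.5876], [-0.0075, -0.7281, -0.6854, 0.7738], [0.0, 0.0, 0.0, 1.0]]}
top {'mtx': [[482.268, 0.0, 321.5246], [0.0, 482.268, 198.5748], [0.0, 0.0, 1.0]], 'k1': -0.1016, 'extrinsics': [[-0.0079, -0.9956, 0.0936, 0.3841], [-0.9999, 0.0068, -0.0117, 0.0015], [0.011, -0.0937, -0.9955, 1.3683], [0.0, 0.0, 0.0, 1.0]]}
wrist {'mtx': [[317.6521, 0.0, 326.1176], [0.0, 317.6521, 199.8491], [0.0, 0.0, 1.0]], 'k1': -0.0558, 'tool_from_camera': [[0.0008, -0.9607, -0.2776, 0.0703], [1.0, 0.0007, 0.0006, -0.0004], [-0.0003, -0.2776, 0.9607, -0.1421], [0.0, 0.0, 0.0, 1.0]]}
```

View pics/top0.png

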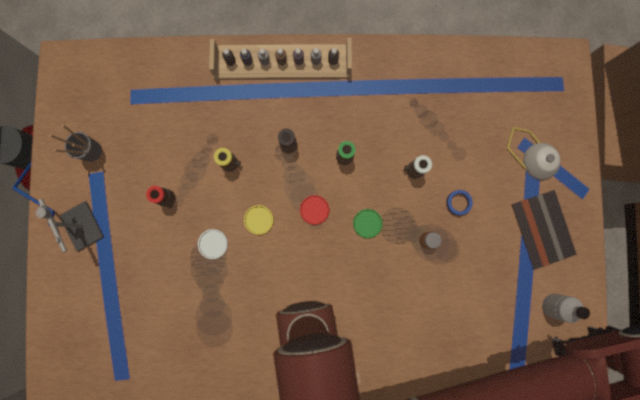

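View pics/scene0.png

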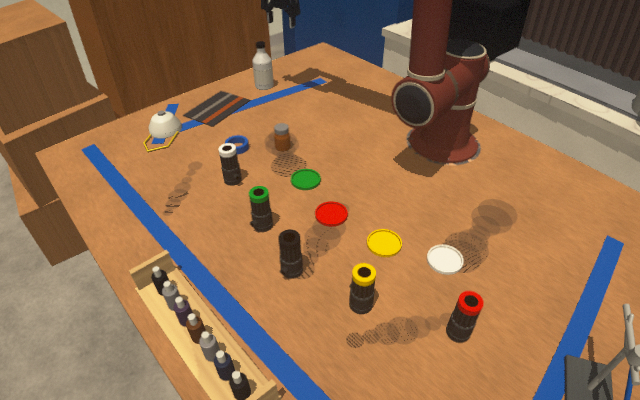

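The top view shows the collars at red (157,194), yellow (223,156), green (347,151) and white (422,164), with the black nozzle at (288,140). The dishes are at white (212,244), yellow (258,220), red (314,209) and green (368,223), and the jar at (432,240). The scene view shows the same order, with all the nozzles standing.

```bash
cat > h.py <<'E'
from station import ctrl, optics
import cv2, numpy as np
from scipy.spatial.transform import Rotation as R
COL={'red':[((0,150,90),(6,255,255)),((174,150,90),(180,255,255))],'yellow':[((22,150,90),(34,255,255))],
     'green':[((45,100,50),(75,255,255))],'white':[((0,0,120),(180,75,255))]}
def masks(im,c):
    h=cv2.cvtColor(im,cv2.COLOR_RGB2HSV);m=sum(cv2.inRange(h,a,b) for a,b in COL[c])
    return m
def ray(n,px,obs=None):
    p=optics.camera_params(n)
    u=cv2.undistortPoints(np.array([[px]],float),p['mtx'],np.array([p['k1'],0,0,0,0.]))[0,0]
    if n=='wrist':
        T=np.eye(4);T[:3,:3]=R.from_rotvec(obs['tool_rot']).as_matrix();T[:3,3]=obs['tool_pos'];E=T@p['tool_from_camera']
    else:E=np.array(p['extrinsics'])
    d=E[:3,:3]@[u[0],u[1],1];return E[:3,3],d/np.linalg.norm(d)
def plane(r,z): o,d=r;return o+d*(z-o[2])/d[2]
def tri(r1,r2):
    A=[];b=[]
    for o,d in(r1,r2):
        P=np.eye(3)-np.outer(d,d);A.append(P);b.append(P@o)
    x=np.linalg.lstsq(np.vstack(A),np.hstack(b),rcond=None)[0]
    return x,max(np.linalg.norm(P@x-q) for P,q in zip(A,b))
def blobs(im,c,amin=30):
    m=masks(im,c);cs,h=cv2.findContours(m,cv2.RETR_CCOMP,cv2.CHAIN_APPROX_NONE);out=[]
    for i,k in enumerate(cs):
        if h[0][i][3]>=0 or cv2.contourArea(k)<amin or len(k)<6:continue
        hole=None;j=h[0][i][2];best=4
        while j>=0:
            a=cv2.contourArea(cs[j])
            if a>best and len(cs[j])>4:best=a;hole=np.round(cv2.fitEllipse(cs[j])[0],1).tolist()
            j=h[0][j][0]
        (x,y),ax,_=cv2.fitEllipse(k);out.append((round(x,1),round(y,1),cv2.contourArea(k),hole,np.round(ax,1).tolist()))
    return out
E
python3 - <<'E'
from h import *
for n in("top","scene"):
    im=optics.get_image(n)[0]
    for c in COL:
        for b in blobs(im,c): print(n,c,*b)
E
```

```text
top red 314.2 209.5 645.0 None [28.5, 28.9]
top red 154.7 194.0 224.5 [154.3, 193.8] [16.5, 17.4]
top green 367.4 223.1 606.5 None [27.6, 28.1]
top green 346.2 149.7 208.0 [346.4, 148.8] [15.9, 16.9]
top white 569.6 306.5 235.5 None [16.1, 23.6]
top white 619.7 300.1 48.5 [619.8, 299.8] [11.3, 12.9]
top white 615.2 292.6 31.5 None [5.7, 10.2]
top white 618.5 264.2 77.5 None [11.3, 25.4]
top white 433.1 239.4 125.5 None [12.5, 13.3]
top white 212.1 243.8 717.5 None [29.9, 30.6]
top white 53.7 230.4 58.0 None [3.7, 26.2]
top white 40.0 209.7 89.0 None [7.9, 18.6]
top white 422.8 163.6 243.0 [422.9, 163.5] [17.3, 18.1]
top white 542.6 157.5 756.5 [549.6, 158.1] [28.3, 34.4]
top white 262.2 52.7 44.5 None [9.1, 10.1]
top white 315.7 52.6 35.5 None [8.9, 10.0]
top white 45.1 39.0 38.0 None [11.1, 15.3]
top white 630.1 6.6 162.5 [627.3, 6.7] [16.3, 19.0]
top white 282.7 18.1 16033.5 [322.1, 18.8] [38.6, 685.5]
scene red 469.8 302.9 473.5 [470.7, 300.5] [23.8, 25.5]
scene red 331.0 213.4 609.5 None [24.4, 31.9]
scene red 463.4 150.2 231.0 [470.3, 146.2] [15.2, 28.3]
scene red 425.2 89.8 378
[... 654 characters left out ...]
None [6.9, 12.3]
scene white 168.3 288.6 109.0 None [13.4, 14.1]
scene white 155.8 270.6 44.5 None [6.5, 10.7]
scene white 444.8 259.0 802.0 None [28.0, 36.5]
scene white 63.5 322.0 21161.0 None [145.4, 282.0]
scene white 227.3 149.4 178.0 [226.6, 147.7] [13.2, 18.3]
scene white 280.8 126.8 62.0 None [6.6, 12.4]
scene white 164.3 123.5 620.5 [161.5, 113.4] [27.8, 32.8]
scene white 210.1 106.6 53.0 None [1.9, 46.8]
scene white 566.1 122.7 9947.5 None [65.2, 221.8]
scene white 580.0 82.0 2249.0 None [18.1, 220.3]
scene white 396.9 46.2 1251.0 None [29.1, 63.7]
scene white 268.8 50.2 1083.0 None [24.0, 77.6]
scene white 66.7 37.1 903.0 None [28.9, 99.9]
scene white 5.7 2.4 65.5 None [5.5, 26.3]
```

```bash
sed -i "s/((22,150,90),(34,255,255))/((21,170,110),(36,255,255))/" h.py; python3 - <<'E'
from h import *
im=optics.get_image("top")[0]
hs=cv2.cvtColor(im,cv2.COLOR_RGB2HSV);print(hs[220,258],hs[151,223],hs[161,223],hs[156,217])
yb=[b for b in blobs(im,'yellow')];print(yb)
N={'red':((154.3,193.8),(470.7,300.5)),'green':((346.4,148.8),(258.1,191.8)),'white':((422.9,163.5),(226.6,147.7))}
D={'red':((314.2,209.5),(331,213.4)),'green':((367.4,223.1),(305.3,178.8)),'white':((212.1,243.8),(444.8,259))}
for b in yb:
    if b[2]>400:D['yellow']=((b[0],b[1]),(383.9,242.4))
    elif b[3]:N['yellow']=(b[3],(363.8,271.7))
for nm,S,z in(("nozzle",N,.11),("dish",D,.01)):
    for c,(a,b) in S.items():
        ra,rb=ray('top',a),ray('scene',b);x,e=tri(ra,rb);print(nm,c,x.round(4),'err',round(e,4),'planes',plane(ra,z)[:2].round(4),plane(rb,z)[:2].round(4))
print('black',plane(ray('top',(288,134)),.11),'jar',plane(ray('top',(433,239)),.075))
E
```

```text
[ 26 136 190] [ 26 134 160] [ 26 135 166] [ 26 143 159]
[]
nozzle red [0.5182 0.4293 0.1089] err 0.0001 planes [0.5181 0.4291] [0.5191 0.4295]
nozzle green [ 0.6349 -0.0806  0.1084] err 0.0001 planes [ 0.6345 -0.0804] [ 0.636 -0.079]
nozzle white [ 0.5946 -0.2842  0.1074] err 0.0 planes [ 0.5942 -0.2836] [ 0.5963 -0.2809]
dish red [0.4816 0.0063 0.0023] err 0.0001 planes [0.4809 0.0064] [0.4871 0.0121]
dish green [ 0.4418 -0.1444  0.0021] err 0.0002 planes [ 0.4414 -0.1435] [ 0.4479 -0.137 ]
dish white [0.3863 0.2955 0.0034] err 0.0005 planes [0.386  0.2945] [0.3922 0.2976]
black [0.67539028 0.07440655 0.11      ] jar [ 0.39413629 -0.31347174  0.075     ]
```

```bash
sed -i "s/(21,170,110)/(22,115,110)/" h.py; python3 - <<'E'
from h import *
im=optics.get_image("top")[0]
N=D=None
for b in blobs(im,'yellow'):
    print(b)
    if b[2]>400:D=b[:2]
    elif b[3] and 200<b[0]<240:N=b[3]
for a,b,z in((N,(363.8,271.7),.11),(D,(383.9,242.4),.01)):
    if a: print(tri(ray('top',a),ray('scene',b)),plane(ray('top',a),z))
E
python3 -m handwheel '[{"roll":0.085},{"roll":0.085},{"roll":0.085},{"tz":0}]' 85 40
```

```text
(258.3, 219.6, 637.5, None, [28.4, 28.7])
(222.4, 156.3, 230.5, [222.1, 156.0], [17.2, 17.2])
(array([0.61780806, 0.24929283, 0.10908409]), np.float64(0.00021240452997327696)) [0.61749793 0.24927207 0.11      ]
(array([0.45397211, 0.16484138, 0.00279051]), np.float64(0.0002331452028223661)) [0.45345397 0.1641569  0.01      ]$[0]: bad value
```

```bash
python3 -m handwheel '[{"tx":0,"ty":0,"tz":0,"roll":0.085},{"tx":0,"ty":0,"tz":0,"roll":0.085},{"tx":0,"ty":0,"tz":0,"roll":0.085},{"tx":0,"ty":0,"tz":0,"roll":0}]' 85 40
```

```text
t: 0.68
tool_pos: [0.1581, -0.6046, 0.2313]
tool_rot: [-3.141, 0.001, 0.0]
contact_force: [0.5, 0.1, -0.8]
opening: 0.085
grip_force: 0.0
```

```bash
python3 -m handwheel '[{"tx":30,"ty":-22,"tz":0,"roll":0},{"tx":30,"ty":-22,"tz":0,"roll":0},{"tx":30,"ty":-22,"tz":0,"roll":0},{"tx":30,"ty":-22,"tz":0,"roll":0},{"tx":30,"ty":-22,"tz":0,"roll":0},{"tx":30,"ty":-22,"tz":0,"roll":0},{"tx":30,"ty":-22,"tz":0,"roll":0},{"tx":30,"ty":-22,"tz":0,"roll":0},{"tx":30,"ty":-22,"tz":0,"roll":0},{"tx":30,"ty":-22,"tz":0,"roll":0},{"tx":30,"ty":-22,"tz":0,"roll":0},{"tx":30,"ty":-22,"tz":0,"roll":0}]'
python3 -m handwheel '[{"tx":26,"ty":-19,"tz":0,"roll":0},{"tx":26,"ty":-19,"tz":0,"roll":0},{"tx":24,"ty":-18,"tz":0,"roll":0},{"tx":0,"ty":0,"tz":0,"roll":0},{"tx":0,"ty":0,"tz":0,"roll":0}]'
python3 - <<'E'
from h import *
o=ctrl.get_obs();im=optics.get_image("wrist")[0];cv2.imwrite("pics/w1.png",im[:,:,::-1])
for b in blobs(im,'white'):
    if b[3]: print(b,plane(ray('wrist',b[3],o),.11))
    elif b[2]>300: print(b)
E
```

```text
t: 1.68
tool_pos: [0.5193, -0.339, 0.2315]
tool_rot: [3.141, 0.005, 0.0]
contact_force: [0.3, -0.6, 1.2]
opening: 0.0849
grip_force: 0.0
t: 2.1
tool_pos: [0.5947, -0.2832, 0.231]
tool_rot: [3.142, 0.008, -0.001]
contact_force: [-0.6, 0.6, -1.0]
opening: 0.085
grip_force: 0.0
(607.1, 275.6, 834.5, None, [7.9, 198.2])
(325.5, 191.3, 2239.0, [325.4, 192.9], [53.0, 53.8]) [ 0.59503141 -0.28238813  0.11      ]
(618.5, 146.7, 3048.5, [598.9, 161.0], [47.3, 103.2]) [ 0.62550046 -0.52063098  0.11      ]
```

View pics/w1.png

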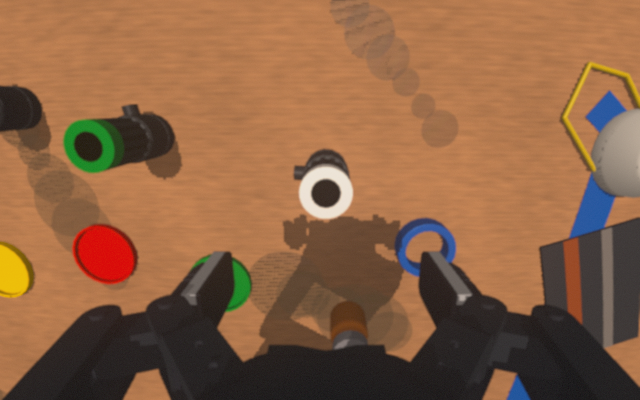

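The wrist view shows the white collar at (325,192), centred between the fingers. It agrees with the top and scene fix to 2 mm, so I'll descend to TCP z 0.065 and grip.

```bash
python3 -m handwheel '[{"tx":0,"ty":0,"tz":25,"roll":0},{"tx":0,"ty":0,"tz":25,"roll":0},{"tx":0,"ty":0,"tz":25,"roll":0},{"tx":0,"ty":0,"tz":25,"roll":0},{"tx":0,"ty":0,"tz":25,"roll":0},{"tx":0,"ty":0,"tz":20,"roll":0},{"tx":0,"ty":0,"tz":16,"roll":0},{"tx":0,"ty":0,"tz":5,"roll":0},{"tx":0,"ty":0,"tz":0,"roll":0}]'
python3 -m handwheel '[{"tx":0,"ty":0,"tz":0,"roll":0},{"tx":0,"ty":0,"tz":0,"roll":0},{"tx":0,"ty":0,"tz":0,"roll":0},{"tx":0,"ty":0,"tz":0,"roll":0},{"tx":0,"ty":0,"tz":0,"roll":0},{"tx":0,"ty":0,"tz":0,"roll":0},{"tx":0,"ty":0,"tz":0,"roll":0},{"tx":0,"ty":0,"tz":0,"roll":0},{"tx":0,"ty":0,"tz":0,"roll":0},{"tx":0,"ty":0,"tz":0,"roll":0}]' 30 40
```

```text
t: 2.9
tool_pos: [0.5919, -0.2846, 0.0634]
tool_rot: [-3.14, 0.0, 0.005]
contact_force: [0.3, -0.2, 0.4]
opening: 0.0847
grip_force: 0.0
t: 3.73
tool_pos: [0.595, -0.2847, 0.0673]
tool_rot: [3.14, 0.002, 0.004]
contact_force: [-2.0, 1.5, 6.2]
opening: 0.0455
grip_force: 40.2
```

```bash
python3 -m handwheel '[{"tx":0,"ty":0,"tz":-5,"roll":0},{"tx":0,"ty":0,"tz":-10,"roll":0},{"tx":0,"ty":0,"tz":-15,"roll":0},{"tx":0,"ty":0,"tz":-20,"roll":0},{"tx":0,"ty":0,"tz":-25,"roll":0},{"tx":0,"ty":0,"tz":-25,"roll":0},{"tx":0,"ty":0,"tz":-25,"roll":0},{"tx":0,"ty":0,"tz":-20,"roll":0},{"tx":0,"ty":0,"tz":-10,"roll":0},{"tx":0,"ty":0,"tz":-5,"roll":0},{"tx":0,"ty":0,"tz":0,"roll":0},{"tx":0,"ty":0,"tz":0,"roll":0}]'
python3 -m handwheel '[{"tx":-3,"ty":-8,"tz":0,"roll":0},{"tx":-6,"ty":-17,"tz":0,"roll":0},{"tx":-10,"ty":-27,"tz":0,"roll":0},{"tx":-10,"ty":-28,"tz":0,"roll":0},{"tx":-10,"ty":-28,"tz":0,"roll":0},{"tx":-10,"ty":-28,"tz":0,"roll":0},{"tx":-10,"ty":-28,"tz":0,"roll":0},{"tx":-10,"ty":-28,"tz":0,"roll":0},{"tx":-10,"ty":-28,"tz":0,"roll":0},{"tx":-10,"ty":-28,"tz":0,"roll":0},{"tx":-10,"ty":-28,"tz":0,"roll":0},{"tx":-10,"ty":-28,"tz":0,"roll":0}]'
python3 -m handwheel '[{"tx":-10,"ty":-28,"tz":0,"roll":0},{"tx":-10,"ty":-28,"tz":0,"roll":0},{"tx":-10,"ty":-28,"tz":0,"roll":0},{"tx":-10,"ty":-28,"tz":0,"roll":0},{"tx":-10,"ty":-28,"tz":0,"roll":0},{"tx":-10,"ty":-28,"tz":0,"roll":0},{"tx":-10,"ty":-28,"tz":0,"roll":0},{"tx":-10,"ty":-28,"tz":0,"roll":0},{"tx":-10,"ty":-28,"tz":0,"roll":0},{"tx":-6,"ty":-14,"tz":0,"roll":0},{"tx":-3,"ty":-8,"tz":0,"roll":0},{"tx":0,"ty":0,"tz":0,"roll":0}]'
python3 -c "
from h import *
for i in range(3): optics.get_image('top');print(ctrl.get_obs()['tool_pos'].round(4))"
```

```text
t: 4.73
tool_pos: [0.5934, -0.284, 0.2242]
tool_rot: [-3.141, -0.001, 0.002]
contact_force: [-0.0, 0.0, -1.8]
opening: 0.0457
grip_force: 40.7
t: 5.73
tool_pos: [0.4827, 0.0213, 0.2234]
tool_rot: [-3.141, -0.001, 0.005]
contact_force: [0.4, 0.8, -1.6]
opening: 0.0453
grip_force: 40.9
t: 6.73
tool_pos: [0.3839, 0.2944, 0.2239]
tool_rot: [3.141, 0.005, -0.004]
contact_force: [0.3, 0.5, -1.0]
opening: 0.0451
grip_force: 40.9
[0.3846 0.2935 0.2241]
[0.385  0.293  0.2244]
[0.3854 0.2927 0.2246]
```

```bash
python3 -m handwheel '[{"tx":0,"ty":-1,"tz":10,"roll":0},{"tx":0,"ty":-1,"tz":20,"roll":0},{"tx":0,"ty":0,"tz":25,"roll":0},{"tx":0,"ty":0,"tz":25,"roll":0},{"tx":0,"ty":0,"tz":25,"roll":0},{"tx":0,"ty":0,"tz":20,"roll":0},{"tx":0,"ty":0,"tz":12,"roll":0},{"tx":0,"ty":0,"tz":6,"roll":0},{"tx":0,"ty":0,"tz":3,"roll":0},{"tx":0,"ty":0,"tz":0,"roll":0},{"tx":0,"ty":0,"tz":0,"roll":0}]'
python3 - <<'E'
from h import *
im=optics.get_image("scene")[0];cv2.imwrite("pics/s2.png",cv2.resize(im[130:350,330:590,::-1],None,fx=3,fy=2.7))
E
```

```text
t: 7.8
tool_pos: [0.3864, 0.2959, 0.0805]
tool_rot: [-3.141, -0.001, -0.003]
contact_force: [0.6, 0.5, -1.8]
opening: 0.0451
grip_force: 41.0
```

View pics/s2.png

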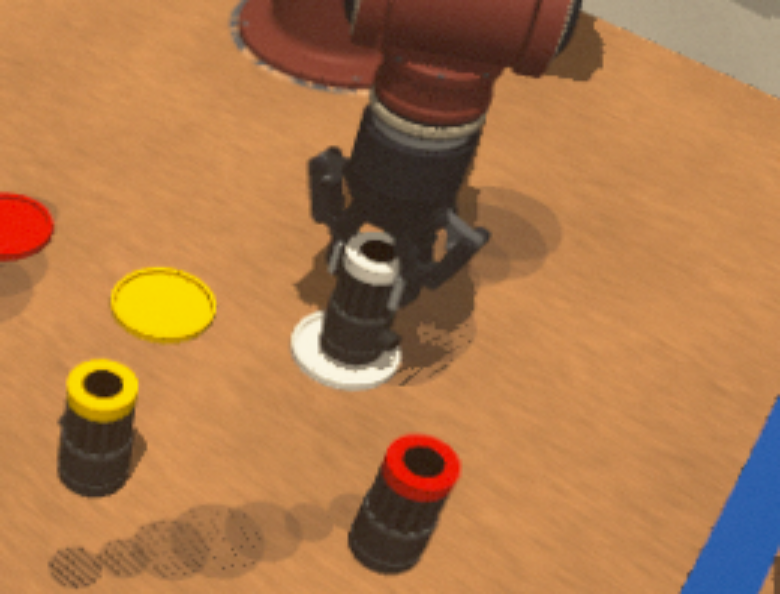

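The crop shows the white nozzle held upright over the white dish, its foot at crop (350,355) inside the rim and about 1 cm above the floor. I'll lower it until contact.

```bash
python3 -m handwheel '[{"tx":0,"ty":0,"tz":3,"roll":0},{"tx":0,"ty":0,"tz":3,"roll":0},{"tx":0,"ty":0,"tz":2,"roll":0},{"tx":0,"ty":0,"tz":0,"roll":0},{"tx":0,"ty":0,"tz":0,"roll":0},{"tx":0,"ty":0,"tz":0,"roll":0}]'
python3 -m handwheel '[{"tx":0,"ty":0,"tz":1,"roll":0},{"tx":0,"ty":0,"tz":0,"roll":0},{"tx":0,"ty":0,"tz":0,"roll":0}]'
python3 -m handwheel '[{"tx":0,"ty":0,"tz":1,"roll":0},{"tx":0,"ty":0,"tz":0,"roll":0},{"tx":0,"ty":0,"tz":0,"roll":0}]'
python3 -m handwheel '[{"tx":0,"ty":0,"tz":1,"roll":0},{"tx":0,"ty":0,"tz":0,"roll":0},{"tx":0,"ty":0,"tz":0,"roll":0}]'
```

```text
t: 8.35
tool_pos: [0.3855, 0.2957, 0.0714]
tool_rot: [-3.141, -0.001, -0.001]
contact_force: [1.1, 0.1, -0.3]
opening: 0.0453
grip_force: 41.0
t: 8.6
tool_pos: [0.3859, 0.2958, 0.0714]
tool_rot: [-3.141, -0.001, -0.001]
contact_force: [-1.4, -0.4, 5.4]
opening: 0.0453
grip_force: 40.8
t: 8.85
tool_pos: [0.3863, 0.2959, 0.0713]
tool_rot: [-3.141, -0.001, -0.002]
contact_force: [-3.7, -1.1, 9.5]
opening: 0.0454
grip_force: 40.8
t: 9.1
tool_pos: [0.3867, 0.2963, 0.071]
tool_rot: [-3.141, -0.001, -0.003]
contact_force: [-2.8, -1.8, 12.6]
opening: 0.0454
grip_force: 40.2
```

```bash
python3 -m handwheel '[{"tx":0,"ty":0,"tz":-2,"roll":0},{"tx":0,"ty":0,"tz":0,"roll":0}]'
python3 -m handwheel '[{"tx":0,"ty":0,"tz":0,"roll":0},{"tx":0,"ty":0,"tz":0,"roll":0},{"tx":0,"ty":0,"tz":0,"roll":0},{"tx":0,"ty":0,"tz":0,"roll":0},{"tx":0,"ty":0,"tz":0,"roll":0},{"tx":0,"ty":0,"tz":0,"roll":0},{"tx":0,"ty":0,"tz":0,"roll":0},{"tx":0,"ty":0,"tz":0,"roll":0}]' 85
python3 -m handwheel '[{"tx":0,"ty":0,"tz":-10,"roll":0},{"tx":0,"ty":0,"tz":-20,"roll":0},{"tx":0,"ty":0,"tz":-25,"roll":0},{"tx":0,"ty":0,"tz":-25,"roll":0},{"tx":0,"ty":0,"tz":-25,"roll":0},{"tx":0,"ty":0,"tz":-25,"roll":0},{"tx":0,"ty":0,"tz":-20,"roll":0},{"tx":0,"ty":0,"tz":-10,"roll":0},{"tx":0,"ty":0,"tz":0,"roll":0},{"tx":0,"ty":0,"tz":0,"roll":0}]'
```

```text
t: 9.27
tool_pos: [0.3859, 0.2959, 0.0711]
tool_rot: [-3.141, -0.001, -0.002]
contact_force: [-0.6, 0.8, 4.8]
opening: 0.0451
grip_force: 41.3
t: 9.93
tool_pos: [0.3854, 0.2955, 0.0702]
tool_rot: [3.142, 0.001, -0.0]
contact_force: [-0.4, -0.2, 0.4]
opening: 0.0848
grip_force: 0.0
t: 10.77
tool_pos: [0.3854, 0.2956, 0.2304]
tool_rot: [-3.141, -0.001, -0.001]
contact_force: [0.2, -0.6, -1.2]
opening: 0.0847
grip_force: 0.0
```

```bash
python3 -m handwheel '[{"tx":13,"ty":-13,"tz":0,"roll":0},{"tx":25,"ty":-25,"tz":0,"roll":0},{"tx":25,"ty":-25,"tz":0,"roll":0},{"tx":25,"ty":-25,"tz":0,"roll":0},{"tx":25,"ty":-25,"tz":0,"roll":0},{"tx":15,"ty":-15,"tz":0,"roll":0},{"tx":5,"ty":-5,"tz":0,"roll":0},{"tx":0,"ty":0,"tz":0,"roll":0},{"tx":0,"ty":0,"tz":0,"roll":0}]'
python3 - <<'E'
from h import *
o=ctrl.get_obs();im=optics.get_image("wrist")[0];print(o['tool_pos'])
for b in blobs(im,'red'):
    if b[3]: print(b,plane(ray('wrist',b[3],o),.11))
im=optics.get_image("top")[0]
for b in blobs(im,'white'):
    if b[3] and 190<b[0]<240: print(b,plane(ray('top',b[3]),.114))
E
```

```text
t: 11.52
tool_pos: [0.5173, 0.4279, 0.2284]
tool_rot: [3.139, 0.001, -0.005]
contact_force: [-1.2, 0.4, -0.3]
opening: 0.0849
grip_force: 0.0
[0.5173174  0.42787212 0.22836502]
(323.6, 189.1, 2284.5, [323.5, 191.1], [53.2, 54.7]) [0.51965682 0.43004697 0.11      ]
(211.5, 242.9, 705.0, [213.5, 245.8], [27.7, 32.7]) [0.38067342 0.26831332 0.114     ]
```

```bash
python3 -m handwheel '[{"tx":1,"ty":-1,"tz":25,"roll":0},{"tx":0,"ty":0,"tz":25,"roll":0},{"tx":0,"ty":0,"tz":25,"roll":0},{"tx":0,"ty":0,"tz":25,"roll":0},{"tx":0,"ty":0,"tz":25,"roll":0},{"tx":0,"ty":0,"tz":20,"roll":0},{"tx":0,"ty":0,"tz":14,"roll":0},{"tx":0,"ty":0,"tz":5,"roll":0},{"tx":0,"ty":0,"tz":0,"roll":0}]'
python3 -m handwheel '[{"tx":0,"ty":0,"tz":0,"roll":0},{"tx":0,"ty":0,"tz":0,"roll":0},{"tx":0,"ty":0,"tz":0,"roll":0},{"tx":0,"ty":0,"tz":0,"roll":0},{"tx":0,"ty":0,"tz":0,"roll":0},{"tx":0,"ty":0,"tz":0,"roll":0},{"tx":0,"ty":0,"tz":0,"roll":0},{"tx":0,"ty":0,"tz":0,"roll":0},{"tx":0,"ty":0,"tz":0,"roll":0},{"tx":0,"ty":0,"tz":0,"roll":0}]' 30 40
python3 - <<'E'
from h import *
im=optics.get_image("scene")[0];cv2.imwrite("pics/s3.png",cv2.resize(im[130:360,330:590,::-1],None,fx=3,fy=2.6))
E
```

```text
t: 12.37
tool_pos: [0.5183, 0.4288, 0.0652]
tool_rot: [3.14, 0.001, -0.003]
contact_force: [0.0, -0.7, -0.6]
opening: 0.0849
grip_force: 0.0
t: 13.2
tool_pos: [0.5205, 0.4302, 0.0684]
tool_rot: [-3.14, -0.001, -0.004]
contact_force: [-0.7, -1.2, 6.5]
opening: 0.0456
grip_force: 41.1
```

View pics/s3.png

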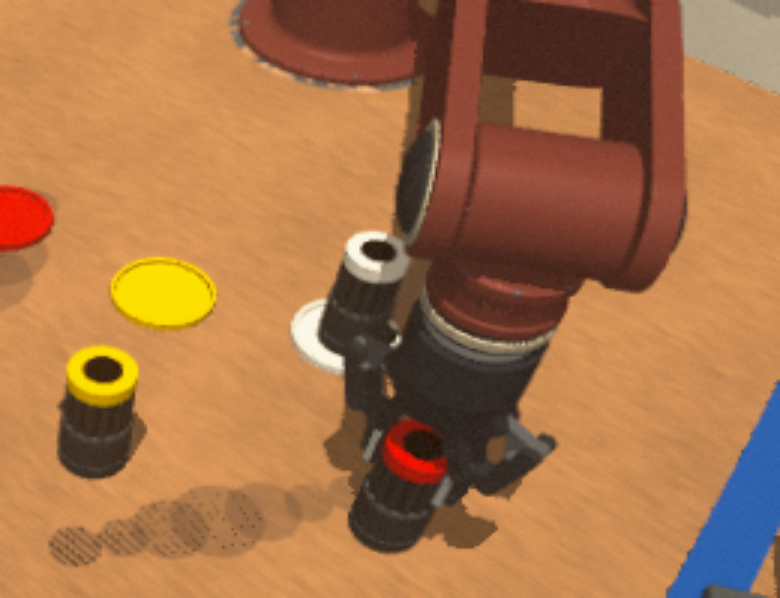

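White stands upright in its dish (collar at crop (376,255)), and red is gripped with its collar at (417,450). Next I lift it and carry it to the red dish.

```bash
python3 -m handwheel '[{"tx":0,"ty":0,"tz":-5,"roll":0},{"tx":0,"ty":0,"tz":-10,"roll":0},{"tx":0,"ty":0,"tz":-15,"roll":0},{"tx":0,"ty":0,"tz":-20,"roll":0},{"tx":0,"ty":0,"tz":-25,"roll":0},{"tx":0,"ty":0,"tz":-25,"roll":0},{"tx":0,"ty":0,"tz":-25,"roll":0},{"tx":0,"ty":0,"tz":-20,"roll":0},{"tx":0,"ty":0,"tz":-10,"roll":0},{"tx":0,"ty":0,"tz":-5,"roll":0},{"tx":0,"ty":0,"tz":0,"roll":0}]'
python3 -m handwheel '[{"tx":0,"ty":10,"tz":0,"roll":0},{"tx":-2,"ty":20,"tz":0,"roll":0},{"tx":-2,"ty":27,"tz":0,"roll":0},{"tx":-3,"ty":28,"tz":0,"roll":0},{"tx":-3,"ty":28,"tz":0,"roll":0},{"tx":-3,"ty":28,"tz":0,"roll":0},{"tx":-3,"ty":28,"tz":0,"roll":0},{"tx":-3,"ty":28,"tz":0,"roll":0},{"tx":-3,"ty":28,"tz":0,"roll":0},{"tx":-3,"ty":28,"tz":0,"roll":0},{"tx":-3,"ty":28,"tz":0,"roll":0},{"tx":-3,"ty":28,"tz":0,"roll":0}]'
python3 -m handwheel '[{"tx":-3,"ty":28,"tz":0,"roll":0},{"tx":-2,"ty":28,"tz":0,"roll":0},{"tx":-2,"ty":28,"tz":0,"roll":0},{"tx":-2,"ty":20,"tz":0,"roll":0},{"tx":0,"ty":10,"tz":0,"roll":0},{"tx":0,"ty":0,"tz":0,"roll":0},{"tx":0,"ty":0,"tz":0,"roll":0},{"tx":0,"ty":0,"tz":0,"roll":0},{"tx":0,"ty":0,"tz":0,"roll":0}]'
```

```text
t: 14.17
tool_pos: [0.5196, 0.4299, 0.2279]
tool_rot: [-3.14, -0.001, -0.003]
contact_force: [0.1, -0.1, -1.7]
opening: 0.0448
grip_force: 41.1
t: 15.17
tool_pos: [0.4868, 0.1187, 0.2238]
tool_rot: [3.141, 0.001, -0.006]
contact_force: [0.4, -0.4, -2.9]
opening: 0.0449
grip_force: 41.4
t: 15.92
tool_pos: [0.4796, 0.0076, 0.226]
tool_rot: [-3.141, -0.004, 0.001]
contact_force: [-0.5, -0.5, -1.8]
opening: 0.0451
grip_force: 41.4
```

```bash
python3 -m handwheel '[{"tx":0,"ty":0,"tz":10,"roll":0},{"tx":0,"ty":0,"tz":20,"roll":0},{"tx":0,"ty":0,"tz":25,"roll":0},{"tx":0,"ty":0,"tz":25,"roll":0},{"tx":0,"ty":0,"tz":25,"roll":0},{"tx":0,"ty":0,"tz":20,"roll":0},{"tx":0,"ty":0,"tz":12,"roll":0},{"tx":0,"ty":0,"tz":6,"roll":0},{"tx":0,"ty":0,"tz":4,"roll":0},{"tx":0,"ty":0,"tz":3,"roll":0},{"tx":0,"ty":0,"tz":0,"roll":0},{"tx":0,"ty":0,"tz":0,"roll":0}]'
python3 -m handwheel '[{"tx":0,"ty":0,"tz":2,"roll":0},{"tx":0,"ty":0,"tz":0,"roll":0},{"tx":0,"ty":0,"tz":0,"roll":0}]'
python3 -m handwheel '[{"tx":0,"ty":0,"tz":1,"roll":0},{"tx":0,"ty":0,"tz":0,"roll":0},{"tx":0,"ty":0,"tz":0,"roll":0}]'
python3 -m handwheel '[{"tx":0,"ty":0,"tz":1,"roll":0},{"tx":0,"ty":0,"tz":0,"roll":0},{"tx":0,"ty":0,"tz":0,"roll":0}]'
```

```text
t: 16.92
tool_pos: [0.4805, 0.0065, 0.0774]
tool_rot: [3.141, 0.001, 0.003]
contact_force: [0.1, 0.5, -1.2]
opening: 0.0455
grip_force: 41.4
t: 17.17
tool_pos: [0.4799, 0.0065, 0.0747]
tool_rot: [3.141, 0.001, 0.001]
contact_force: [0.3, -0.1, -1.9]
opening: 0.0455
grip_force: 41.4
t: 17.42
tool_pos: [0.4796, 0.0066, 0.0733]
tool_rot: [-3.142, -0.001, 0.0]
contact_force: [0.6, 0.2, -1.8]
opening: 0.0451
grip_force: 41.4
t: 17.67
tool_pos: [0.4798, 0.0066, 0.0725]
tool_rot: [3.142, 0.001, 0.001]
contact_force: [-0.4, -0.3, -0.0]
opening: 0.0451
grip_force: 41.5
```

```bash
python3 -m handwheel '[{"tx":0,"ty":0,"tz":1,"roll":0},{"tx":0,"ty":0,"tz":0,"roll":0},{"tx":0,"ty":0,"tz":0,"roll":0}]'
python3 -m handwheel '[{"tx":0,"ty":0,"tz":1,"roll":0},{"tx":0,"ty":0,"tz":0,"roll":0},{"tx":0,"ty":0,"tz":0,"roll":0}]'
python3 - <<'E'
from h import *
im=optics.get_image("scene")[0];cv2.imwrite("pics/s4.png",cv2.resize(im[100:320,230:490,::-1],None,fx=3,fy=2.7))
E
```

```text
t: 17.92
tool_pos: [0.4801, 0.0065, 0.0725]
tool_rot: [3.141, 0.001, 0.001]
contact_force: [-2.9, 0.2, 4.6]
opening: 0.045
grip_force: 42.1
t: 18.17
tool_pos: [0.4803, 0.0065, 0.0724]
tool_rot: [3.141, 0.002, 0.001]
contact_force: [-4.4, 0.1, 9.9]
opening: 0.0452
grip_force: 42.6
```

View pics/s4.png

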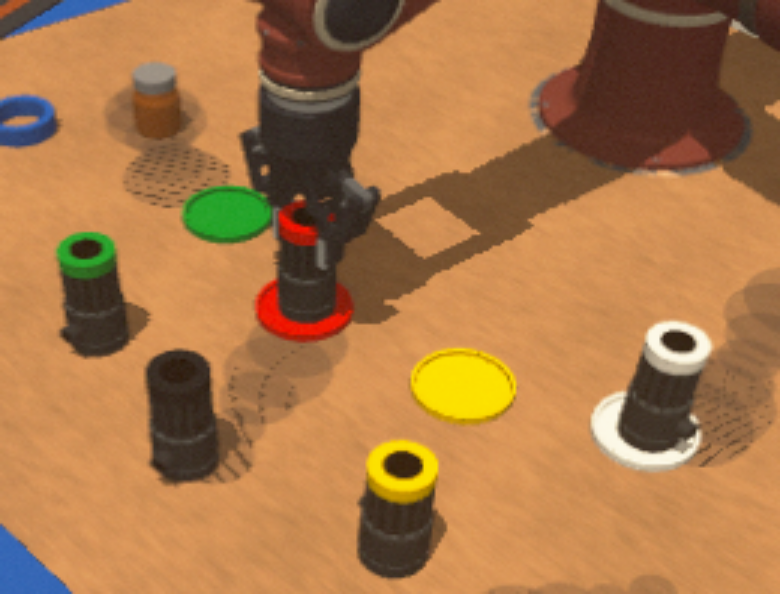

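Red sits inside its dish (foot at crop (305,310)) and white is upright in its own. I'll release, then go to green.

```bash
python3 -m handwheel '[{"tx":0,"ty":0,"tz":-2,"roll":0},{"tx":0,"ty":0,"tz":0,"roll":0}]'
python3 -m handwheel '[{"tx":0,"ty":0,"tz":0,"roll":0},{"tx":0,"ty":0,"tz":0,"roll":0},{"tx":0,"ty":0,"tz":0,"roll":0},{"tx":0,"ty":0,"tz":0,"roll":0},{"tx":0,"ty":0,"tz":0,"roll":0},{"tx":0,"ty":0,"tz":0,"roll":0},{"tx":0,"ty":0,"tz":0,"roll":0},{"tx":0,"ty":0,"tz":0,"roll":0}]' 85
python3 -m handwheel '[{"tx":0,"ty":0,"tz":-10,"roll":0},{"tx":0,"ty":0,"tz":-20,"roll":0},{"tx":0,"ty":0,"tz":-25,"roll":0},{"tx":0,"ty":0,"tz":-25,"roll":0},{"tx":0,"ty":0,"tz":-25,"roll":0},{"tx":0,"ty":0,"tz":-25,"roll":0},{"tx":0,"ty":0,"tz":-20,"roll":0},{"tx":0,"ty":0,"tz":-10,"roll":0},{"tx":0,"ty":0,"tz":0,"roll":0},{"tx":0,"ty":0,"tz":0,"roll":0}]'
python3 -m handwheel '[{"tx":12,"ty":6,"tz":0,"roll":0},{"tx":25,"ty":14,"tz":0,"roll":0},{"tx":25,"ty":14,"tz":0,"roll":0},{"tx":25,"ty":14,"tz":0,"roll":0},{"tx":25,"ty":14,"tz":0,"roll":0},{"tx":25,"ty":14,"tz":0,"roll":0},{"tx":12,"ty":7,"tz":0,"roll":0},{"tx":5,"ty":3,"tz":0,"roll":0},{"tx":0,"ty":0,"tz":0,"roll":0},{"tx":0,"ty":0,"tz":0,"roll":0},{"tx":0,"ty":0,"tz":0,"roll":0}]'
python3 - <<'E'
from h import *
o=ctrl.get_obs();im=optics.get_image("wrist")[0];print(o['tool_pos'])
for b in blobs(im,'green'):
    if b[3]: print(b,plane(ray('wrist',b[3],o),.11))
E
```

```text
t: 18.38
tool_pos: [0.48, 0.0066, 0.0727]
tool_rot: [3.141, 0.001, 0.002]
contact_force: [-0.3, -0.8, -2.8]
opening: 0.0453
grip_force: 41.4
t: 19.05
tool_pos: [0.4797, 0.0066, 0.0723]
tool_rot: [-3.142, -0.001, 0.0]
contact_force: [0.5, -0.3, -0.3]
opening: 0.0849
grip_force: 0.0
t: 19.88
tool_pos: [0.4797, 0.0066, 0.2324]
tool_rot: [3.142, 0.001, 0.001]
contact_force: [-0.3, -0.7, -0.6]
opening: 0.0851
grip_force: 0.0
t: 20.8
tool_pos: [0.6327, -0.0786, 0.2316]
tool_rot: [-3.141, -0.002, 0.002]
contact_force: [-0.6, 0.5, 0.7]
opening: 0.0851
grip_force: 0.0
[ 0.63269767 -0.07858916  0.23157287]
(327.8, 188.0, 2124.5, [327.7, 190.1], [51.1, 53.0]) [ 0.63526331 -0.07967606  0.11      ]
```

```bash
python3 -m handwheel '[{"tx":2,"ty":1,"tz":25,"roll":0},{"tx":0,"ty":0,"tz":25,"roll":0},{"tx":0,"ty":0,"tz":25,"roll":0},{"tx":0,"ty":0,"tz":25,"roll":0},{"tx":0,"ty":0,"tz":25,"roll":0},{"tx":0,"ty":0,"tz":20,"roll":0},{"tx":0,"ty":0,"tz":16,"roll":0},{"tx":0,"ty":0,"tz":5,"roll":0},{"tx":0,"ty":0,"tz":0,"roll":0}]'
python3 -m handwheel '[{"tx":0,"ty":0,"tz":0,"roll":0},{"tx":0,"ty":0,"tz":0,"roll":0},{"tx":0,"ty":0,"tz":0,"roll":0},{"tx":0,"ty":0,"tz":0,"roll":0},{"tx":0,"ty":0,"tz":0,"roll":0},{"tx":0,"ty":0,"tz":0,"roll":0},{"tx":0,"ty":0,"tz":0,"roll":0},{"tx":0,"ty":0,"tz":0,"roll":0},{"tx":0,"ty":0,"tz":0,"roll":0},{"tx":0,"ty":0,"tz":0,"roll":0}]' 30 40
python3 -m handwheel '[{"tx":0,"ty":0,"tz":-5,"roll":0},{"tx":0,"ty":0,"tz":-10,"roll":0},{"tx":0,"ty":0,"tz":-15,"roll":0},{"tx":0,"ty":0,"tz":-20,"roll":0},{"tx":0,"ty":0,"tz":-25,"roll":0},{"tx":0,"ty":0,"tz":-25,"roll":0},{"tx":0,"ty":0,"tz":-25,"roll":0},{"tx":0,"ty":0,"tz":-20,"roll":0},{"tx":0,"ty":0,"tz":-10,"roll":0},{"tx":0,"ty":0,"tz":-5,"roll":0},{"tx":0,"ty":0,"tz":0,"roll":0},{"tx":0,"ty":0,"tz":0,"roll":0}]'
```

```text
t: 21.6
tool_pos: [0.634, -0.0795, 0.0647]
tool_rot: [-3.141, -0.002, 0.005]
contact_force: [0.5, -0.3, 0.4]
opening: 0.0849
grip_force: 0.0
t: 22.43
tool_pos: [0.637, -0.0804, 0.0684]
tool_rot: [3.141, 0.001, 0.005]
contact_force: [-0.8, 1.3, 6.8]
opening: 0.0453
grip_force: 41.1
t: 23.43
tool_pos: [0.6351, -0.0801, 0.2251]
tool_rot: [-3.141, -0.001, 0.003]
contact_force: [-0.8, 0.8, -2.9]
opening: 0.0448
grip_force: 41.1
```

```bash
python3 -m handwheel '[{"tx":-10,"ty":3,"tz":0,"roll":0},{"tx":-22,"ty":7,"tz":0,"roll":0},{"tx":-28,"ty":9,"tz":0,"roll":0},{"tx":-28,"ty":9,"tz":0,"roll":0},{"tx":-28,"ty":9,"tz":0,"roll":0},{"tx":-28,"ty":9,"tz":0,"roll":0},{"tx":-28,"ty":9,"tz":0,"roll":0},{"tx":-14,"ty":6,"tz":0,"roll":0},{"tx":-7,"ty":3,"tz":0,"roll":0},{"tx":0,"ty":0,"tz":0,"roll":0},{"tx":0,"ty":0,"tz":0,"roll":0},{"tx":0,"ty":0,"tz":0,"roll":0}]'
python3 -m handwheel '[{"tx":0,"ty":0,"tz":10,"roll":0},{"tx":0,"ty":0,"tz":20,"roll":0},{"tx":0,"ty":0,"tz":25,"roll":0},{"tx":0,"ty":0,"tz":25,"roll":0},{"tx":0,"ty":0,"tz":25,"roll":0},{"tx":0,"ty":0,"tz":20,"roll":0},{"tx":0,"ty":0,"tz":12,"roll":0},{"tx":0,"ty":0,"tz":6,"roll":0},{"tx":0,"ty":0,"tz":4,"roll":0},{"tx":0,"ty":0,"tz":3,"roll":0},{"tx":0,"ty":0,"tz":0,"roll":0},{"tx":0,"ty":0,"tz":0,"roll":0}]'
python3 -m handwheel '[{"tx":0,"ty":0,"tz":2,"roll":0},{"tx":0,"ty":0,"tz":0,"roll":0},{"tx":0,"ty":0,"tz":0,"roll":0}]'
python3 -m handwheel '[{"tx":0,"ty":0,"tz":1,"roll":0},{"tx":0,"ty":0,"tz":0,"roll":0},{"tx":0,"ty":0,"tz":0,"roll":0}]'
python3 -m handwheel '[{"tx":0,"ty":0,"tz":1,"roll":0},{"tx":0,"ty":0,"tz":0,"roll":0},{"tx":0,"ty":0,"tz":0,"roll":0}]'
```

```text
t: 24.43
tool_pos: [0.4432, -0.1442, 0.226]
tool_rot: [-3.141, -0.002, 0.0]
contact_force: [0.1, -1.1, -1.9]
opening: 0.0453
grip_force: 41.2
t: 25.43
tool_pos: [0.4436, -0.1448, 0.0774]
tool_rot: [3.141, 0.001, 0.003]
contact_force: [0.5, 0.1, -1.0]
opening: 0.045
grip_force: 41.2
t: 25.68
tool_pos: [0.443, -0.1446, 0.0747]
tool_rot: [3.141, 0.001, 0.001]
contact_force: [0.2, -0.8, -1.9]
opening: 0.0452
grip_force: 41.2
t: 25.93
tool_pos: [0.4427, -0.1444, 0.0733]
tool_rot: [-3.142, -0.001, 0.0]
contact_force: [0.9, -0.5, -2.5]
opening: 0.0451
grip_force: 41.2
t: 26.18
tool_pos: [0.4429, -0.1445, 0.0724]
tool_rot: [3.141, 0.001, 0.0]
contact_force: [0.7, -0.1, -1.6]
opening: 0.045
grip_force: 41.3
```

```bash
python3 -m handwheel '[{"tx":0,"ty":0,"tz":1,"roll":0},{"tx":0,"ty":0,"tz":0,"roll":0},{"tx":0,"ty":0,"tz":0,"roll":0}]'
python3 -m handwheel '[{"tx":0,"ty":0,"tz":1,"roll":0},{"tx":0,"ty":0,"tz":0,"roll":0},{"tx":0,"ty":0,"tz":0,"roll":0}]'
python3 - <<'E'
from h import *
im=optics.get_image("scene")[0];cv2.imwrite("pics/s5.png",cv2.resize(im[80:300,200:460,::-1],None,fx=3,fy=2.7))
E
```

```text
t: 26.43
tool_pos: [0.4431, -0.1445, 0.0724]
tool_rot: [3.142, 0.001, 0.0]
contact_force: [-1.8, 1.0, 5.9]
opening: 0.0452
grip_force: 41.7
t: 26.68
tool_pos: [0.4434, -0.1446, 0.0724]
tool_rot: [-3.141, -0.001, -0.0]
contact_force: [-4.7, 2.1, 10.6]
opening: 0.0454
grip_force: 42.4
```

View pics/s5.png

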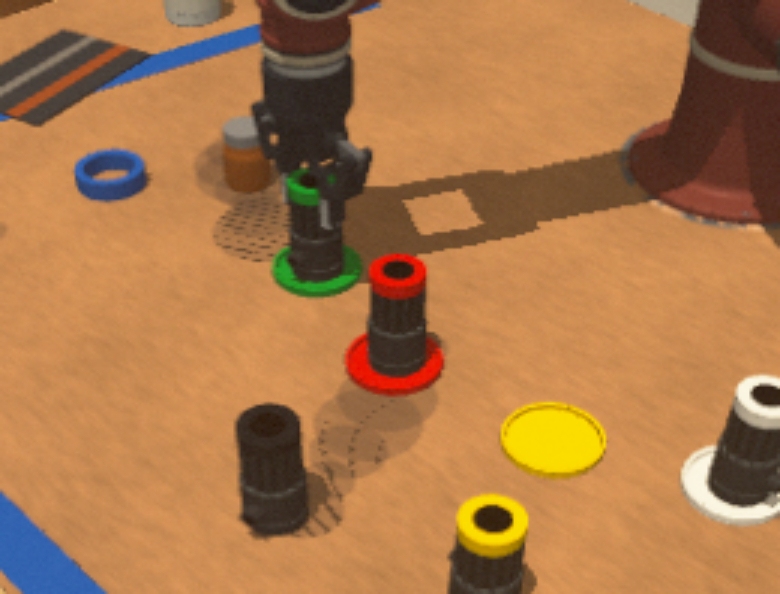

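Green is in its dish (foot at crop (317,272)) and red stands upright. I'll release, then go to yellow.

```bash
python3 -m handwheel '[{"tx":0,"ty":0,"tz":-2,"roll":0},{"tx":0,"ty":0,"tz":0,"roll":0}]'
python3 -m handwheel '[{"tx":0,"ty":0,"tz":0,"roll":0},{"tx":0,"ty":0,"tz":0,"roll":0},{"tx":0,"ty":0,"tz":0,"roll":0},{"tx":0,"ty":0,"tz":0,"roll":0},{"tx":0,"ty":0,"tz":0,"roll":0},{"tx":0,"ty":0,"tz":0,"roll":0},{"tx":0,"ty":0,"tz":0,"roll":0},{"tx":0,"ty":0,"tz":0,"roll":0}]' 85
python3 -m handwheel '[{"tx":0,"ty":0,"tz":-10,"roll":0},{"tx":0,"ty":0,"tz":-20,"roll":0},{"tx":0,"ty":0,"tz":-25,"roll":0},{"tx":0,"ty":0,"tz":-25,"roll":0},{"tx":0,"ty":0,"tz":-25,"roll":0},{"tx":0,"ty":0,"tz":-25,"roll":0},{"tx":0,"ty":0,"tz":-20,"roll":0},{"tx":0,"ty":0,"tz":-10,"roll":0},{"tx":0,"ty":0,"tz":0,"roll":0},{"tx":0,"ty":0,"tz":0,"roll":0}]'
python3 -m handwheel '[{"tx":6,"ty":-13,"tz":0,"roll":0},{"tx":12,"ty":-26,"tz":0,"roll":0},{"tx":15,"ty":-34,"tz":0,"roll":0},{"tx":15,"ty":-34,"tz":0,"roll":0},{"tx":15,"ty":-34,"tz":0,"roll":0},{"tx":15,"ty":-34,"tz":0,"roll":0},{"tx":15,"ty":-34,"tz":0,"roll":0},{"tx":15,"ty":-34,"tz":0,"roll":0},{"tx":15,"ty":-34,"tz":0,"roll":0},{"tx":15,"ty":-34,"tz":0,"roll":0},{"tx":15,"ty":-34,"tz":0,"roll":0},{"tx":12,"ty":-28,"tz":0,"roll":0}]'
python3 -m handwheel '[{"tx":6,"ty":-14,"tz":0,"roll":0},{"tx":3,"ty":-7,"tz":0,"roll":0},{"tx":0,"ty":0,"tz":0,"roll":0},{"tx":0,"ty":0,"tz":0,"roll":0},{"tx":0,"ty":0,"tz":0,"roll":0}]'
python3 - <<'E'
from h import *
o=ctrl.get_obs();im=optics.get_image("wrist")[0];print(o['tool_pos'])
for b in blobs(im,'yellow'):
    if b[3]: print(b,plane(ray('wrist',b[3],o),.11))
E
```

```text
t: 26.9
tool_pos: [0.443, -0.1445, 0.0725]
tool_rot: [3.141, 0.001, 0.001]
contact_force: [0.3, -0.3, -2.3]
opening: 0.0451
grip_force: 41.3
t: 27.57
tool_pos: [0.4428, -0.1444, 0.0723]
tool_rot: [-3.142, -0.001, -0.0]
contact_force: [-0.8, 0.5, -0.3]
opening: 0.085
grip_force: 0.0
t: 28.4
tool_pos: [0.4428, -0.1444, 0.2324]
tool_rot: [3.141, 0.001, 0.001]
contact_force: [0.6, 0.3, -0.5]
opening: 0.0848
grip_force: 0.0
t: 29.4
tool_pos: [0.6068, 0.2309, 0.2291]
tool_rot: [3.141, 0.003, -0.007]
contact_force: [-0.2, -0.7, 0.6]
opening: 0.0848
grip_force: 0.0
t: 29.82
tool_pos: [0.6159, 0.2485, 0.2315]
tool_rot: [3.141, -0.0, -0.002]
contact_force: [-0.3, -0.5, 0.2]
opening: 0.0851
grip_force: 0.0
[0.61593394 0.24854683 0.23151037]
(324.7, 188.1, 2177.0, [324.5, 189.8], [52.1, 53.2]) [0.6187923  0.25004356 0.11      ]
```

```bash
python3 -m handwheel '[{"tx":2,"ty":-1,"tz":25,"roll":0},{"tx":0,"ty":0,"tz":25,"roll":0},{"tx":0,"ty":0,"tz":25,"roll":0},{"tx":0,"ty":0,"tz":25,"roll":0},{"tx":0,"ty":0,"tz":25,"roll":0},{"tx":0,"ty":0,"tz":20,"roll":0},{"tx":0,"ty":0,"tz":16,"roll":0},{"tx":0,"ty":0,"tz":5,"roll":0},{"tx":0,"ty":0,"tz":0,"roll":0}]'
python3 -m handwheel '[{"tx":0,"ty":0,"tz":0,"roll":0},{"tx":0,"ty":0,"tz":0,"roll":0},{"tx":0,"ty":0,"tz":0,"roll":0},{"tx":0,"ty":0,"tz":0,"roll":0},{"tx":0,"ty":0,"tz":0,"roll":0},{"tx":0,"ty":0,"tz":0,"roll":0},{"tx":0,"ty":0,"tz":0,"roll":0},{"tx":0,"ty":0,"tz":0,"roll":0},{"tx":0,"ty":0,"tz":0,"roll":0},{"tx":0,"ty":0,"tz":0,"roll":0}]' 30 40
python3 -m handwheel '[{"tx":0,"ty":0,"tz":-5,"roll":0},{"tx":0,"ty":0,"tz":-10,"roll":0},{"tx":0,"ty":0,"tz":-15,"roll":0},{"tx":0,"ty":0,"tz":-20,"roll":0},{"tx":0,"ty":0,"tz":-25,"roll":0},{"tx":0,"ty":0,"tz":-25,"roll":0},{"tx":0,"ty":0,"tz":-25,"roll":0},{"tx":0,"ty":0,"tz":-20,"roll":0},{"tx":0,"ty":0,"tz":-10,"roll":0},{"tx":0,"ty":0,"tz":-5,"roll":0},{"tx":0,"ty":0,"tz":0,"roll":0},{"tx":0,"ty":0,"tz":0,"roll":0}]'
```

```text
t: 30.62
tool_pos: [0.6171, 0.2494, 0.0645]
tool_rot: [3.141, -0.001, -0.005]
contact_force: [-0.2, 0.2, 0.6]
opening: 0.085
grip_force: 0.0
t: 31.45
tool_pos: [0.6197, 0.2508, 0.0684]
tool_rot: [-3.141, -0.001, -0.005]
contact_force: [-0.4, -3.0, 5.9]
opening: 0.0454
grip_force: 40.7
t: 32.45
tool_pos: [0.6179, 0.2506, 0.2252]
tool_rot: [3.141, 0.001, -0.003]
contact_force: [0.0, -0.0, -1.9]
opening: 0.0452
grip_force: 40.9
```

```bash
python3 -m handwheel '[{"tx":-9,"ty":5,"tz":0,"roll":0},{"tx":-18,"ty":9,"tz":0,"roll":0},{"tx":-24,"ty":12,"tz":0,"roll":0},{"tx":-24,"ty":12,"tz":0,"roll":0},{"tx":-24,"ty":13,"tz":0,"roll":0},{"tx":-24,"ty":13,"tz":0,"roll":0},{"tx":-23,"ty":12,"tz":0,"roll":0},{"tx":-12,"ty":6,"tz":0,"roll":0},{"tx":-6,"ty":3,"tz":0,"roll":0},{"tx":0,"ty":0,"tz":0,"roll":0},{"tx":0,"ty":0,"tz":0,"roll":0},{"tx":0,"ty":0,"tz":0,"roll":0}]'
python3 -m handwheel '[{"tx":0,"ty":0,"tz":10,"roll":0},{"tx":0,"ty":0,"tz":20,"roll":0},{"tx":0,"ty":0,"tz":25,"roll":0},{"tx":0,"ty":0,"tz":25,"roll":0},{"tx":0,"ty":0,"tz":25,"roll":0},{"tx":0,"ty":0,"tz":20,"roll":0},{"tx":0,"ty":0,"tz":12,"roll":0},{"tx":0,"ty":0,"tz":6,"roll":0},{"tx":0,"ty":0,"tz":4,"roll":0},{"tx":0,"ty":0,"tz":3,"roll":0},{"tx":0,"ty":0,"tz":0,"roll":0},{"tx":0,"ty":0,"tz":0,"roll":0}]'
python3 -m handwheel '[{"tx":0,"ty":0,"tz":2,"roll":0},{"tx":0,"ty":0,"tz":0,"roll":0},{"tx":0,"ty":0,"tz":0,"roll":0}]'
python3 -m handwheel '[{"tx":0,"ty":0,"tz":1,"roll":0},{"tx":0,"ty":0,"tz":0,"roll":0},{"tx":0,"ty":0,"tz":0,"roll":0}]'
python3 -m handwheel '[{"tx":0,"ty":0,"tz":1,"roll":0},{"tx":0,"ty":0,"tz":0,"roll":0},{"tx":0,"ty":0,"tz":0,"roll":0}]'
python3 -m handwheel '[{"tx":0,"ty":0,"tz":1,"roll":0},{"tx":0,"ty":0,"tz":0,"roll":0},{"tx":0,"ty":0,"tz":0,"roll":0}]'
```

```text
t: 33.45
tool_pos: [0.455, 0.1658, 0.2259]
tool_rot: [-3.142, -0.001, 0.001]
contact_force: [1.1, 0.7, -1.4]
opening: 0.0451
grip_force: 41.1
t: 34.45
tool_pos: [0.4554, 0.1658, 0.0774]
tool_rot: [-3.141, -0.001, -0.003]
contact_force: [-0.5, -0.1, -1.4]
opening: 0.0446
grip_force: 41.1
t: 34.7
tool_pos: [0.4548, 0.1657, 0.0748]
tool_rot: [-3.141, -0.001, -0.001]
contact_force: [0.3, 0.1, -1.0]
opening: 0.045
grip_force: 41.1
t: 34.95
tool_pos: [0.4545, 0.1656, 0.0733]
tool_rot: [-3.142, -0.001, 0.0]
contact_force: [0.3, -0.6, -1.5]
opening: 0.0453
grip_force: 41.1
t: 35.2
tool_pos: [0.4547, 0.1656, 0.0725]
tool_rot: [-3.142, -0.001, -0.001]
contact_force: [0.4, -0.1, -1.0]
opening: 0.0453
grip_force: 41.1
t: 35.45
tool_pos: [0.455, 0.1656, 0.0725]
tool_rot: [3.142, 0.001, 0.001]
contact_force: [-1.6, -0.7, 5.3]
opening: 0.0451
grip_force: 41.6
```

Contact is at the same height as the others. I'll release, back off upward and check everything.

```bash
python3 -m handwheel '[{"tx":0,"ty":0,"tz":-1,"roll":0},{"tx":0,"ty":0,"tz":0,"roll":0}]'
python3 -m handwheel '[{"tx":0,"ty":0,"tz":0,"roll":0},{"tx":0,"ty":0,"tz":0,"roll":0},{"tx":0,"ty":0,"tz":0,"roll":0},{"tx":0,"ty":0,"tz":0,"roll":0},{"tx":0,"ty":0,"tz":0,"roll":0},{"tx":0,"ty":0,"tz":0,"roll":0},{"tx":0,"ty":0,"tz":0,"roll":0},{"tx":0,"ty":0,"tz":0,"roll":0}]' 85
python3 -m handwheel '[{"tx":0,"ty":0,"tz":-10,"roll":0},{"tx":0,"ty":0,"tz":-20,"roll":0},{"tx":0,"ty":0,"tz":-25,"roll":0},{"tx":0,"ty":0,"tz":-25,"roll":0},{"tx":0,"ty":0,"tz":-25,"roll":0},{"tx":0,"ty":0,"tz":-25,"roll":0},{"tx":0,"ty":0,"tz":-30,"roll":0},{"tx":0,"ty":0,"tz":-30,"roll":0},{"tx":0,"ty":0,"tz":-10,"roll":0},{"tx":0,"ty":0,"tz":0,"roll":0},{"tx":0,"ty":0,"tz":0,"roll":0}]'
python3 - <<'E'
from h import *
im=optics.get_image("scene")[0];cv2.imwrite("pics/s6.png",im[:,:,::-1])
D={'red':(.4812,.0064),'green':(.4416,-.144),'yellow':(.4537,.1645),'white':(.3862,.295)}
for c in COL:
    for b in blobs(im,c):
        if b[3]:
            p=plane(ray('scene',b[3]),.114)[:2]
            if np.linalg.norm(p-D[c])<.05: print(c,p.round(4),'off mm',((p-D[c])*1000).round(1))
E
```

```text
t: 35.62
tool_pos: [0.4547, 0.1656, 0.0724]
tool_rot: [-3.141, -0.001, -0.001]
contact_force: [0.6, -0.2, 2.4]
opening: 0.0452
grip_force: 41.2
t: 36.28
tool_pos: [0.4545, 0.1656, 0.0723]
tool_rot: [-3.142, -0.001, -0.0]
contact_force: [-0.6, 0.7, -0.8]
opening: 0.0849
grip_force: 0.0
t: 37.2
tool_pos: [0.4545, 0.1656, 0.2723]
tool_rot: [-3.141, -0.001, -0.001]
contact_force: [0.4, 0.7, -0.4]
opening: 0.0845
grip_force: 0.0
red [0.4796 0.0064] off mm [-1.6 -0. ]
yellow [0.4534 0.1645] off mm [-0.3 -0. ]
green [ 0.4423 -0.1436] off mm [0.7 0.4]
white [0.3856 0.2969] off mm [-0.6  1.9]
```

View pics/s6.png

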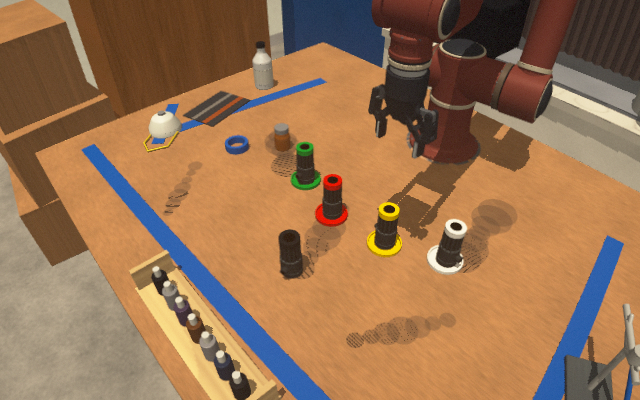

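All four nozzles stand upright in their dishes: green (305,165), red (332,200), yellow (387,228) and white (447,246). Each is within 2 mm of its dish's centre. The black nozzle (290,254) and the jar (282,137) haven't moved.

```bash
python3 -c "
from station import ctrl
print(ctrl.finish_job())"
```

```text
the job is handed in; nothing more can be done
None
```

The job is handed in: all four collared nozzles stand upright in the dishes of their own colour, each within 2 mm of centre, and the black nozzle and the jar were left where they stood.

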